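# Start the captive knob that holds a wheel on its sloped stand

### The arm

A 6-joint arm with a two-finger parallel gripper is mounted at the origin on a cart in front of the work surface, level with it; the furniture and walls round the work are solid. World frame = base frame: x ahead of the robot, y to its left, z up, the work surface at z = 0. Lengths are in mm, angles in degrees, forces in N, time in s.
With the tool pointing down it reaches from about 275 to 775 mm from the base axis. Payload 14.6 kg.
Tool frame: the origin (TCP) lies on the centre line of the jaws, within the pads' length; the fingertips stand 8 mm ahead of it and the grasp point (between the pads) lies 11 mm behind it (tcp_to_tips is the distance from the TCP to the fingertips, in mm); y points along the fingers, z is the direction in which the jaws open and shut, and the axes are right-handed (so a half turn about y gives the same grasp; the last joint's range is limited). The gripper opens to 85 mm and grips with 20 to 120 N. Pads are 22 mm wide; open, the fingers measure 114 mm over their backs; the gripper's body (76 mm by 85 mm) begins 54 mm behind the grasp point. The pads swing forward as they close: fully open they stand 13 mm farther back than shut.
Start: joints at [54.127, 15.075, -2.767, 72.158, 0, 81.102], TCP at [238.144, 467.884, 239.278] pointing down, gripper open.
Joint ranges: [-151.79, 151.79], [-50.71, 97.33], [-67.44, 78.34], [-121.81, 120.89], [-77.56, 73.72], [-180, 180]. Speed limits (degrees/s): [108.29, 108.29, 147.25, 159.86, 180, 180].

### API

Orientations are given as [roll, pitch, yaw] about the fixed x, y, z axes, in that order (R = Rz(yaw) Ry(pitch) Rx(roll)).
In Python, from bench import * gives the robot as it stands.
- The arm moves only by the tool apply_moves, never from a script. Its arguments are lists of equal length, an entry for each row: "claw": the closure, from -1 (fully open) to 1 (shut); "linear": the shift along the tool's x, y, z as a fraction of full scale, a list of three; "roll": the turn about the tool's y as a fraction of full scale. A call has 1 to 20 rows; each row is the pose to reach, as a shift and turn from the pose commanded when the call began, along the tool's axes at that moment; what a row does not reach only later rows make up. Full scale, the value 1, is 30 cm for a shift and 45 degrees for a turn. A row lasts 1/12 s, in which the tool goes at most 41.7 mm and 7.16 degrees, less where a joint would pass 70% of its speed; a pose out of reach is approached as far as the arm can. A call with a number of a shift or a turn outside -1 to 1 is refused whole. A call with a gripper value outside its range is refused whole. The fingers move at their own pace and stop on an object; "force" is the grip in N (left out, the last holds). Time passes only in rows, so rows that repeat a pose let the fingers close. It gives the time, the measured TCP pose, the force and the opening at its end, in the units of the state.
- get_state(): the state, without advancing time (a new reading comes with each control period).
- grab_frame(name): name is "scene" or "top" or "wrist"; returns the picture (420x560x3 uint8, blue, green, red); there is no depth.
- camera_info(name): a dict with "fx", "fy", "cx", "cy" (pixels), "pose" (4x4, takes a point from camera to world coordinates). Camera axes: x right, y down, z forward; pixel columns grow to the right and rows downward; lengths in mm; the calibration is good to about 2 mm. The wrist camera is an equidistant fisheye: a pixel r from the principal point sees the ray r / f radians off the axis. A picture is of the moment at which its call begins: read the wrist's pose just before it. camera_info takes no time and is no camera call; for the wrist camera it gives the pose at the moment of the call.
- close_job(): hands the job in, once; it reports no verdict.
The state is a dict: "time": time; "q": joint angles; "qvel": joint speeds; "tau": joint torques, N m; "tool_pos": TCP position; "tcp_rot": TCP orientation; "force": force on the tool from outside, world axes, zero at the start; "torque": the same for the moment, N m; "opening": finger opening in mm.
Only numpy, scipy, OpenCV 4.12 (cv2) and the standard library are available. Lean on these libraries where they do the work, as an engineer would, in place of code of your own. Each camera call takes 0.05 s, during which the arm holds its last target.

### The job

Two small wheels sit on sloped truing stands. On one of them the captive screw-knob has sprung out: push it in and turn it clockwise until it is fully home, so that it stays in by itself, then let go. Leave the other stand's knob locked and do not disturb the pliers, hex key and flat case lying about.

Things in the scene. Friction and masses are not known exactly. Their poses are not given: they have to be found in the camera images.
- stand: Fixed stand whose knob is to be locked: grey block on a 96 x 104 x 8 mm base; origin under its centre, z up. Its top face (centre 50 mm over the origin) slopes 28 degrees, looks to -x of the stand (roughly the robot's right) and up, and bears a wheel 68 mm across, 17 mm thick. The other stand is alike but locked; either may stand left or right.
- stand_grip (a point): Centre of the sprung-out knob's bar grip (moves with it). Grey metal bar 44 long, 13 thick, 26 high, on a hub 37 across. x along the bar (ends alike), y across it, z out along the knob's axis, which leans 28 degrees from vertical to -x of the stand. The bar ends 13 mm out from this point; behind it lie the hub's shoulder (11 mm), its rim (16), and the wheel's face (33 when out).
- stand_press (a joint): How far that knob is pushed in along its axis, m: 0 sprung out, 0.009 at its stop. A spring pushes it out with about 4 N at 0, 8 N when home.
- stand_knob (a joint): That knob's clockwise turn, seen from outside (negative about the point's z), rad; starts at 0 to 0.2. Blocked near 0.35 until pushed in about 6 mm; then the thread catches and draws it in as it turns, and past about 1.15 it drops into its seat, 7.5 mm in, and stays. Stop at 1.4. Friction about 0.07 N m.
- other_grip (a point): The same point on the knob of the other stand, which is locked already.
- other_knob (a joint): Turn of the other stand's knob, rad: about 1.38, fully home.
- pliers: Bystander: pliers, 55 x 166 x 13 mm, lying on the table; origin at the centre of the underside.
- flat_case: Bystander: flat black case, 140 x 85 x 13 mm; origin at the centre of the underside.
- hex_key: Bystander: steel hex key, 33 x 88 x 7 mm; origin at the centre of the underside.

How it is judged:
By the outcome, as a careful person would: the job done as asked, in the order asked, and still so for the second after the job is handed in, with the robot touching nothing.
It also fails if it takes over 32 s, if anything falls off the work surface, if the arm or the gripper's body presses on something with over 40 N, if the wrist force passes 120 N, or if a joint passes its speed limit or range.

## Working session

There is one attempt and no reset: what is moved stays moved. The work goes in short steps, Python scripts to look and compute and a tool call to move; the robot and the scene stay as the last step left them, time stands still between calls to the robot, and variables do not carry over. Pictures are saved under pics/ and viewed, and the job is handed in when it is done.

Besides the shell and the picture viewer there is one more tool, called after "Call:" as name(argument=value, ...) on one line, values as JSON. apply_moves: Moves the arm, as the interface text tells. Shift numbers are shares of 30 cm and turn numbers shares of 45 degrees, none past 1 either way. Its arguments: {"type":"object","properties":{"claw":{"type":"array"},"linear":{"type":"array"},"roll":{"type":"array"},"force":{"type":"number"}},"required":["claw","linear","roll"]}

```bash
ls; mkdir -p pics; python3 - <<'E'
from bench import *
import cv2
print(get_state())
for n in("scene","top","wrist"):
    print(n,camera_info(n))
    cv2.imwrite(f"pics/{n}0.png",grab_frame(n))
E
```

```text
pics
{'time': 0.0, 'q': array([ 5.41263630e+01,  1.50976277e+01, -2.80206616e+00,  7.21565884e+01,
       -4.40813489e-04,  8.11028690e+01]), 'qvel': array([-0.00666163, -0.01995425, -0.05395619, -0.0777587 ,  0.0340286 ,
        0.03999002]), 'tau': array([-5.60676881e-06, -6.37606144e+01,  3.84572482e+01,  1.35781147e-02,
       -1.87312057e-04, -3.20877128e-06]), 'tool_pos': array([238.00935057, 467.67874212, 238.84686546]), 'tcp_rot': array([-9.00556731e+01,  8.26914321e-03, -2.69765097e+01]), 'force': array([ 0.01411215,  0.5642658 , -0.4978124 ]), 'torque': array([-0.06407184, -0.00159137,  0.00121183]), 'opening': 85.63424517036078}
scene {'fx': 420.21462999656814, 'fy': 420.21462999656814, 'cx': 275.6926896571438, 'cy': 211.49797921023932, 'pose': array([[ 4.12023447e-01, -5.94265000e-01,  6.90713971e-01,
        -8.51746186e+01],
       [-9.10896890e-01, -2.49970608e-01,  3.28301008e-01,
        -1.81483446e+02],
       [-2.24396074e-02, -7.64436920e-01, -6.44307891e-01,
         7.17730446e+02],
       [ 0.00000000e+00,  0.00000000e+00,  0.00000000e+00,
         1.00000000e
[... 222 characters left out ...]
0538e-01, -9.75814135e-03, -2.72677013e-02,
         1.68050534e+02],
       [ 2.83321860e-02, -1.34325443e-01, -9.90532161e-01,
         1.29782717e+03],
       [ 0.00000000e+00,  0.00000000e+00,  0.00000000e+00,
         1.00000000e+00]])}
wrist {'fx': 325.19226210127806, 'fy': 325.19226210127806, 'cx': 279.2912545098604, 'cy': 212.3058244376353, 'pose': array([[ 4.54358999e-01,  8.57029592e-01,  2.43018885e-01,
         1.76640499e+02],
       [ 8.90818355e-01, -4.36896028e-01, -1.24757842e-01,
         4.98261850e+02],
       [-7.47176660e-04,  2.73170532e-01, -9.61965333e-01,
         3.73581820e+02],
       [ 0.00000000e+00,  0.00000000e+00,  0.00000000e+00,
         1.00000000e+00]])}
```

View pics/scene0.png

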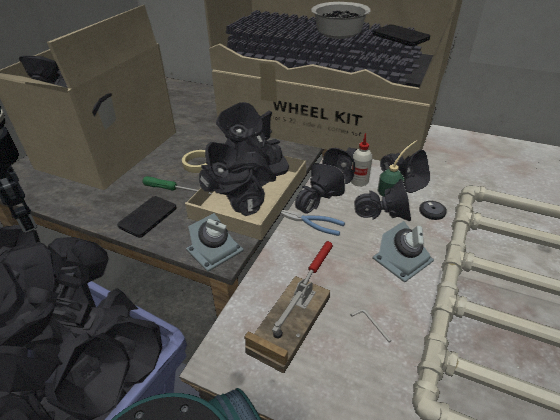

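View pics/top0.png

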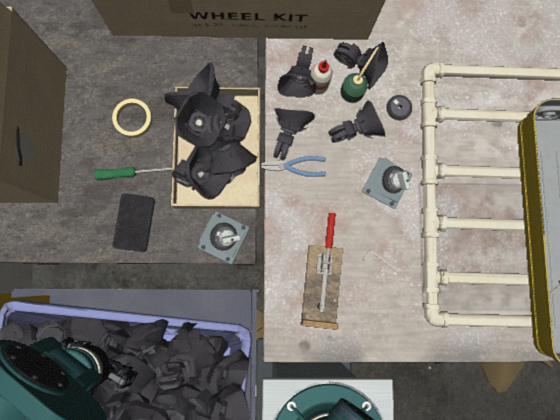

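View pics/wrist0.png

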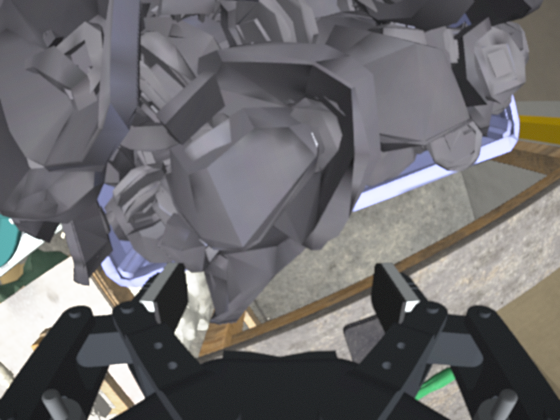

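```bash
python3 - <<'E'
import cv2,numpy as np
s=cv2.imread("pics/scene0.png");t=cv2.imread("pics/top0.png")
def c(i,x,y,w=35):return cv2.resize(i[y-w:y+w,x-w:x+w],(390,290*390//390 if 0 else 290),interpolation=cv2.INTER_CUBIC)
def c(i,x,y,w=38,h=28):return cv2.resize(i[y-h:y+h,x-w:x+w],(396,292),interpolation=cv2.INTER_CUBIC)
cv2.imwrite("pics/crops.png",np.vstack([np.hstack([c(s,214,238),c(s,404,246)]),np.hstack([c(t,224,236),c(t,390,184)])]))
E
```

```text
(no output)
```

View pics/crops.png

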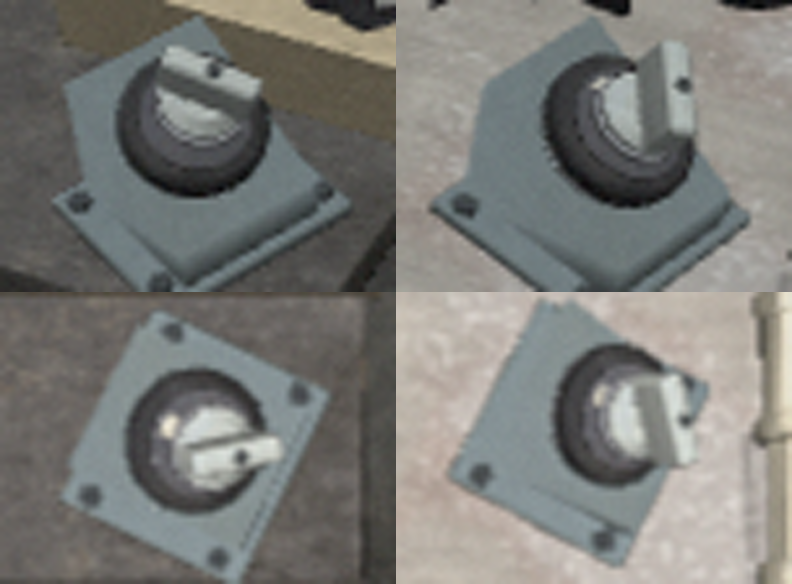

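```bash
cat > h.py <<'E'
from bench import *
import numpy as np,cv2
def ray(n,p,ci=None):
    c=ci or camera_info(n);T=c["pose"]
    x,y=(p[0]-c["cx"])/c["fx"],(p[1]-c["cy"])/c["fy"]
    if n=="wrist":
        r=np.hypot(x,y);d=np.array([np.sin(r)*x/r,np.sin(r)*y/r,np.cos(r)])
    else: d=np.array([x,y,1.])
    d=T[:3,:3]@d
    return T[:3,3],d/np.linalg.norm(d)
def plane(n,p,z):
    o,d=ray(n,p);return o+d*(z-o[2])/d[2]
def tri(*rs):
    A=sum(np.eye(3)-np.outer(d,d) for o,d in rs);b=sum((np.eye(3)-np.outer(d,d))@o for o,d in rs)
    X=np.linalg.solve(A,b);return X,[np.linalg.norm((np.eye(3)-np.outer(d,d))@(X-o)) for o,d in rs]
E
python3 - <<'E'
from h import *
def S(side,u,v): return ("scene",(176+u*76/396,210+v*56/292) if side=='L' else (366+(u-396)*76/396,218+v*56/292))
def Tp(side,u,v): return ("top",(186+u*76/396,208+(v-292)*56/292) if side=='L' else (352+(u-396)*76/396,156+(v-292)*56/292))
pts={'L':{'screw':((213,70),(240,457)),'bolt0':((80,202),(91,495)),'bolt1':((322,190),None),'bolt2':((160,282),(218,558))},
'R':{'screw':((684,85),(685,420)),'bolt0':((465,204),(481,474)),}}
for s in'LR':
  for k,(a,b) in pts[s].items():
    if b: X,e=tri(ray(*S(s,*a)),ray(*Tp(s,*b)));print(s,k,X.round(1),np.round(e,1))
for s,l in (('L',[(173,332),(300,395),(218,558),(91,495)]),('R',[(481,474),(604,540)])):
  for p in l: print(s,plane(*Tp(s,*p),8).round(1))
for s,l in (('L',[(80,202),(160,282),(322,190)]),('R',[(465,204)])):
  for p in l: print('sc',s,plane(*S(s,*p),8).round(1))
E
```

```text
L screw [482.5 231.8 107.1] [0.1 0.1]
L bolt0 [471.2 308.1   9. ] [0.3 0.3]
L bolt2 [441.5 246.7  11.3] [0.3 0.3]
R screw [ 627.5 -182.8  101.1] [0.7 0.7]
R bolt0 [ 617.4 -108.    10.5] [0.6 0.6]
L [550.6 270.4   8. ]
L [520.5 208.5   8. ]
L [441.8 246.7   8. ]
L [471.5 308.    8. ]
R [ 618.1 -109.     8. ]
R [ 585.9 -169.1    8. ]
sc L [471.9 309.    8. ]
sc L [443.7 249.    8. ]
sc L [522.3 210.3   8. ]
sc R [ 619.6 -107.2    8. ]
```

```bash
cat >> h.py <<'E'
yaw=np.radians(64.5)
X=np.array([np.cos(yaw),np.sin(yaw),0]);Y=np.array([-np.sin(yaw),np.cos(yaw),0]);Z=np.array([0,0,1.])
a=-np.sin(np.radians(28))*X+np.cos(np.radians(28))*Z
xt=np.cos(np.radians(28))*X+np.sin(np.radians(28))*Z
O=np.array([496.1,258.4,0])
def pl(n,p,P,nn,ci=None):
    o,d=ray(n,p,ci);return o+d*((P-o)@nn)/(d@nn)
E
python3 - <<'E'
from h import *
E=np.array([482.5,231.8,107.1])
# end-face mid-ends of bar in crops
for n,ps in (("scene",[(168,52),(262,88)]),("top",[(190,466),(283,446)])):
    q=[]
    for u,v in ps:
        p=(176+u*76/396,210+v*56/292) if n=="scene" else (186+u*76/396,208+(v-292)*56/292)
        q.append(pl(n,p,E,a))
    d=q[1]-q[0];print(n,np.linalg.norm(d),"mid",(q[0]+q[1])/2,"angle in (xt,Y)",np.degrees(np.arctan2(d@Y,d@xt)))
for p in [(175,207),(258,207)]:
    print(plane("top",p,0),plane("top",p,50))
E
```

```text
scene 42.058904400078035 mid [482.96462673 231.15155619 106.89515954] angle in (xt,Y) -142.66076647177024
top 44.798689387510855 mid [483.03255248 233.03500416 107.81459958] angle in (xt,Y) -143.26456549166824
[572.65956948 383.30934473   0.        ] [565.63922201 375.01629864  50.        ]
[574.77129348 172.81883006   0.        ] [567.66958988 172.63512702  50.        ]
```

Call:
apply_moves(claw=[0.1,0.1,0.1,0.1,0.1,0.1,0.1,0.1,0.1,0.1], linear=[[0.9,0,-0.26],[0.9,0,-0.26],[0.9,0,-0.26],[0.9,0,-0.26],[0.9,0,-0.26],[0.9,0,-0.26],[0.9,0,-0.26],[0.9,0,-0.26],[0.9,0,-0.26],[0.9,0,-0.26]], roll=[-1,-1,-1,-1,-1,-1,-1,-1,-1,-1], force=30)

```text
time: 0.98
tool_pos: [443.9, 275.1, 238.9]
tcp_rot: [-90.0, 0.0, 17.9]
force: [-0.6, 0.5, 0.4]
opening: 38.6
```

Call:
apply_moves(claw=[0.1,0.1,0.1,0.1,0.1,0.1,0.1], linear=[[0,0,0],[0,0,0],[0,0,0],[0,0,0],[0,0,0],[0,0,0],[0,0,0]], roll=[-1,-1,-1,-1,-1,-1,-1])

```text
time: 1.57
tool_pos: [442.4, 276.8, 239.3]
tcp_rot: [-90.0, 0.0, 63.5]
force: [-0.1, -1.0, -0.6]
opening: 38.1
```

Call:
apply_moves(claw=[0.1,0.1,0.1,0.1,0.1,0.1,0.1], linear=[[-0.052,0.06,-0.19],[-0.052,0.06,-0.19],[-0.052,0.06,-0.19],[-0.052,0.06,-0.19],[-0.052,0.06,-0.19],[-0.052,0.06,-0.19],[-0.052,0.06,-0.19]], roll=[-0.78,-0.78,-0.78,-0.78,-0.78,-0.78,-0.78])

```text
time: 2.15
tool_pos: [486.5, 236.9, 221.3]
tcp_rot: [-90.0, -0.0, 98.0]
force: [0.6, -0.4, -0.2]
opening: 38.7
```

```bash
python3 - <<'E'
from h import *
ci=camera_info("wrist");im=grab_frame("wrist");cv2.imwrite("pics/w1.png",im)
import pickle;pickle.dump(ci,open("w1.pkl","wb"));print(get_state()["tool_pos"],get_state()["tcp_rot"])
im=grab_frame("scene");cv2.imwrite("pics/s1.png",im)
E
```

```text
[486.56597282 236.80980518 221.32603323] [-8.99955496e+01 -5.21378573e-03  9.79232491e+01]
```

View pics/w1.png

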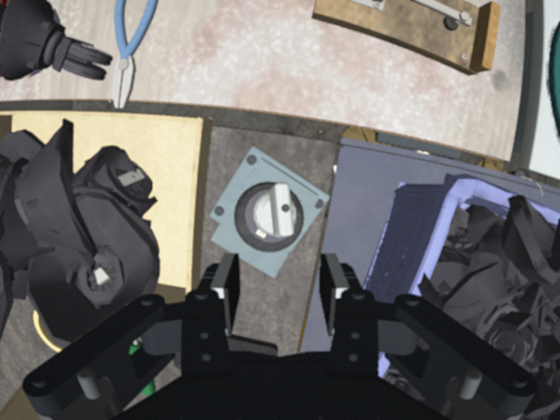

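View pics/s1.png

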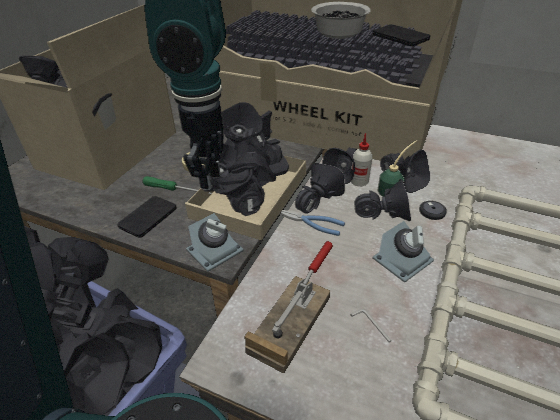

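```bash
python3 - <<'E'
import cv2
i=cv2.imread("pics/w1.png");cv2.imwrite("pics/w1c.png",cv2.resize(i[140:290,200:340],(700,750)[:2] if 0 else (560,600),interpolation=cv2.INTER_CUBIC))
E
```

```text
(no output)
```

View pics/w1c.png

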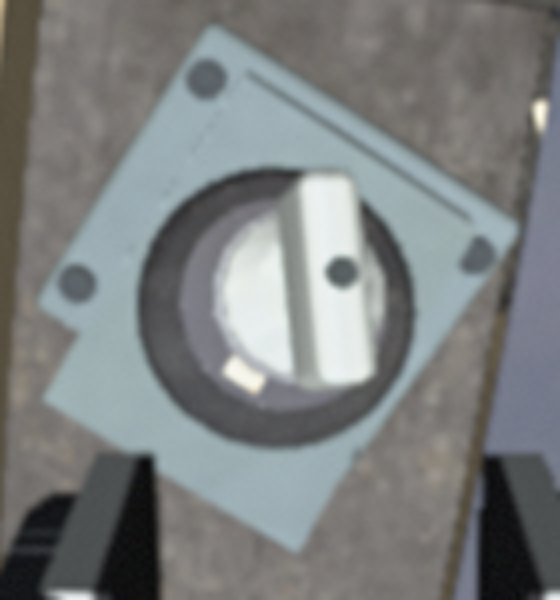

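```bash
python3 - <<'E'
from h import *
import pickle;ci=pickle.load(open("w1.pkl","rb"))
P=lambda u,v:(200+u/4,140+v/4)
r=[ray("wrist",P(342,272),ci),ray("scene",(216.9,223.4)),ray("top",(232.1,239.7))]
print(tri(*r)); E=tri(*r)[0]
q=[pl("wrist",P(*p),E,a,ci) for p in((328,177),(348,382))];d=q[1]-q[0]
print(q,np.linalg.norm(d),np.degrees(np.arctan2(d@Y,d@xt)))
for p in((206,78),(78,284),(476,255)): print(pl("wrist",P(*p),np.array([0,0,8.]),Z,ci))
print("grip",E-13*a,"pred",O+[0,0,50]+50*a, a)
E
```

```text
(array([482.39207209, 232.12289845, 107.4595712 ]), [np.float64(0.9514984566604536), np.float64(0.42446977215664), np.float64(0.5590759622107659)])
[array([487.46437967, 215.80551421, 100.78973036]), array([478.44032582, 252.65104837, 116.40671781])] 41.02337422640388 35.81800037946497
[520.43413848 211.01130483   8.        ]
[549.50299002 273.09792174   8.        ]
[440.41287489 249.53151244   8.        ]
grip [485.01953742 237.63149406  95.9812525 ] pred [485.99436413 237.2130938   94.14737964] [-0.20211272 -0.42373812  0.88294759]
```

Call:
apply_moves(claw=[0.1,0.1,0.1,0.1,0.1,0.1], linear=[[-0.014,0.1,0.008],[-0.014,0.2,0.008],[-0.014,0.28,0.008],[-0.014,0.34,0.008],[-0.014,0.39,0.008],[-0.014,0.39,0.008]], roll=[0,0,0,0,0,0])

```text
time: 2.75
tool_pos: [483.7, 231.4, 101.8]
tcp_rot: [-89.8, 0.0, 98.0]
force: [-0.9, 0.4, -0.6]
opening: 38.4
```

```bash
cat > look.py <<'E'
from h import *
import sys
k=sys.argv[1]
w=grab_frame("wrist");s=grab_frame("scene")
A=cv2.resize(w[140:380,180:380],(400,480),interpolation=cv2.INTER_CUBIC)
B=cv2.resize(s[180:280,172:256],(400,480),interpolation=cv2.INTER_CUBIC)
cv2.imwrite(f"pics/l{k}.png",np.hstack([A,B]))
st=get_state();print(st["time"],st["tool_pos"].round(1),st["tcp_rot"].round(1),st["force"].round(1),st["torque"].round(2),round(st["opening"],1),st["q"].round(0))
E
python3 look.py 2
```

```text
2.85 [485.2 231.8 104.6] [-90.   0.  98.] [ 0.1 -0.3  0.8] [-0.03 -0.03  0.05] 38.2 [ 17.  21. -16.  53.  -0. -81.]
```

View pics/l2.png

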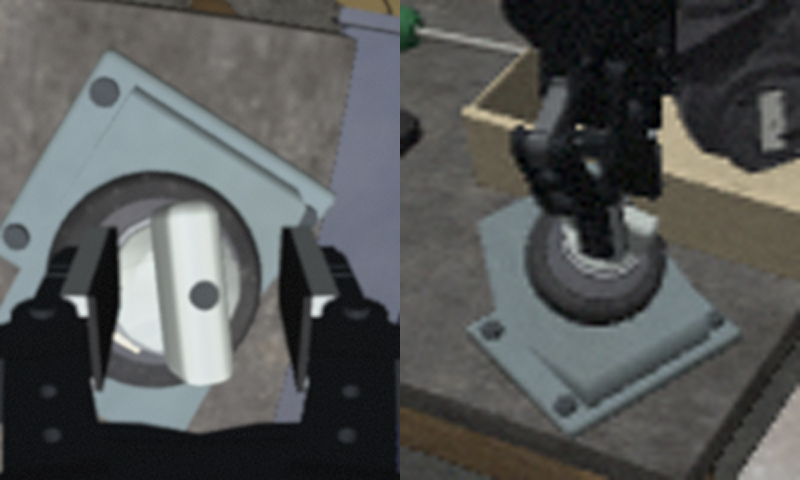

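Call:
apply_moves(claw=[0.1,1,1,1,1,1], linear=[[0,0.013,0],[0,0.013,0],[0,0.013,0],[0,0.013,0],[0,0.013,0],[0,0.013,0]], roll=[0,0,0,0,0,0], force=40)

```text
time: 3.35
tool_pos: [485.2, 231.8, 100.7]
tcp_rot: [-90.0, -0.0, 98.1]
force: [-3.9, 1.5, 3.6]
opening: 14.1
```

```bash
python3 look.py 3
```

```text
3.45 [485.2 231.8 100.6] [-90.   -0.   98.1] [-4.3  1.6  4.4] [ 0.27  0.67 -0.03] 13.9 [ 17.  21. -17.  52.   0. -81.]
```

View pics/l3.png

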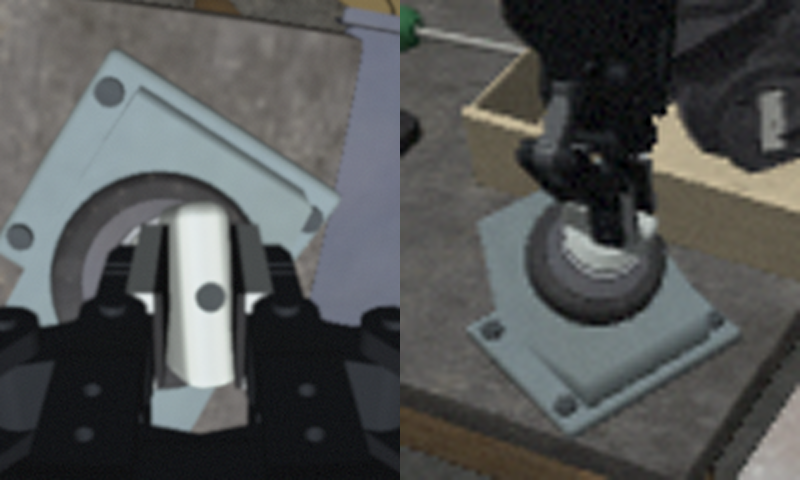

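Call:
apply_moves(claw=[1,1,1,1], linear=[[0.0035,0.008,-0.002],[0.007,0.016,-0.005],[0.0105,0.024,-0.007],[0.0105,0.024,-0.007]], roll=[0,0,0,0])

```text
time: 3.78
tool_pos: [486.9, 235.3, 93.2]
tcp_rot: [-90.0, -0.0, 98.1]
force: [-6.1, 0.9, 7.7]
opening: 13.9
```

```bash
python3 look.py 4
```

```text
3.8833 [486.9 235.2  93.4] [-90.   -0.   98.1] [-5.6  1.3  7.4] [ 0.21  0.86 -0.07] 14.0 [ 17.  22. -17.  52.   0. -81.]
```

View pics/l4.png

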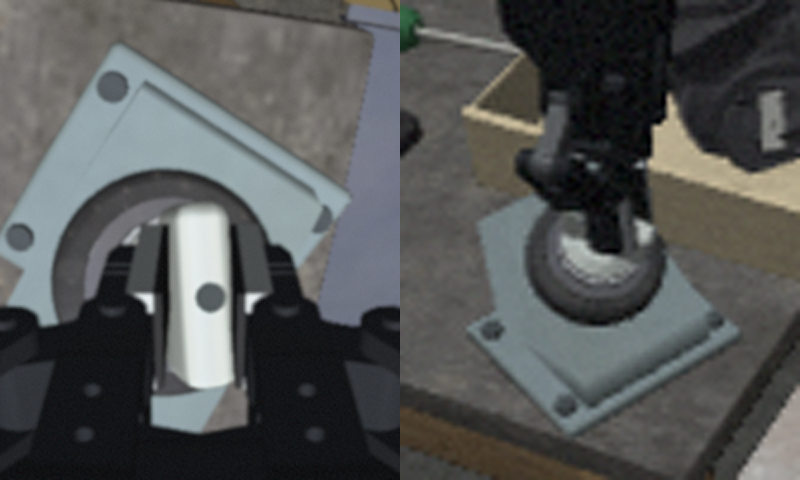

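```bash
cat > plan.py <<'E'
from h import *
import sys
# args: psi_now psi_list
st=get_state();c=st["tcp_rot"];y=np.radians(c[2])
tx=np.array([np.cos(y),np.sin(y),0]);ty=-Z;tz=np.cross(tx,ty)
off=lambda p:6.8*a-3.2*(np.cos(np.radians(p))*xt+np.sin(np.radians(p))*Y)
Yw=lambda p:64.5+np.degrees(np.arctan(np.tan(np.radians(p))*np.cos(np.radians(28))))
p0=float(sys.argv[1])
for p in map(float,sys.argv[2:]):
    d=off(p)-off(p0);print(p,(np.array([d@tx,d@ty,d@tz])/300).round(4),"roll",round((Yw(p0)-Yw(p))/45,3))
E
python3 plan.py 37 27 17 7 -3 -6
```

```text
27.0 [0.0001 0.0005 0.0018] roll 0.209
17.0 [0.0006 0.0008 0.0036] roll 0.412
7.0 [0.0013 0.001  0.0053] roll 0.61
-3.0 [0.0023 0.001  0.0069] roll 0.806
-6.0 [0.0026 0.001  0.0073] roll 0.865
```

Call:
apply_moves(claw=[1,1,1,1,1,1,1,1,1,1,1], linear=[[0,0.0003,0.001],[0,0.0005,0.002],[0.0003,0.0007,0.003],[0.0006,0.0008,0.004],[0.001,0.001,0.0045],[0.0013,0.001,0.005],[0.0018,0.001,0.006],[0.002,0.001,0.0065],[0.0023,0.001,0.007],[0.0023,0.001,0.007],[0.0023,0.001,0.007]], roll=[0.1,0.2,0.3,0.4,0.5,0.6,0.7,0.75,0.8,0.8,0.8])

```text
time: 4.8
tool_pos: [483.2, 235.8, 92.8]
tcp_rot: [-89.8, 0.0, 62.2]
force: [-12.4, 2.5, 10.7]
opening: 12.2
```

```bash
python3 look.py 5;python3 plan.py -3 -13 -23 -33 -43 -48
```

```text
4.9 [483.2 235.8  92.8] [-89.8   0.   62.2] [-12.5   2.9   9.9] [0.97 2.64 0.2 ] 11.6 [ 17.  21. -17.  51.   0. -45.]
-13.0 [ 0.0002 -0.0001  0.0018] roll 0.197
-23.0 [ 0.0006 -0.0004  0.0036] roll 0.398
-33.0 [ 0.0013 -0.0008  0.0053] roll 0.604
-43.0 [ 0.0022 -0.0013  0.0068] roll 0.818
-48.0 [ 0.0028 -0.0017  0.0075] roll 0.929
```

View pics/l5.png

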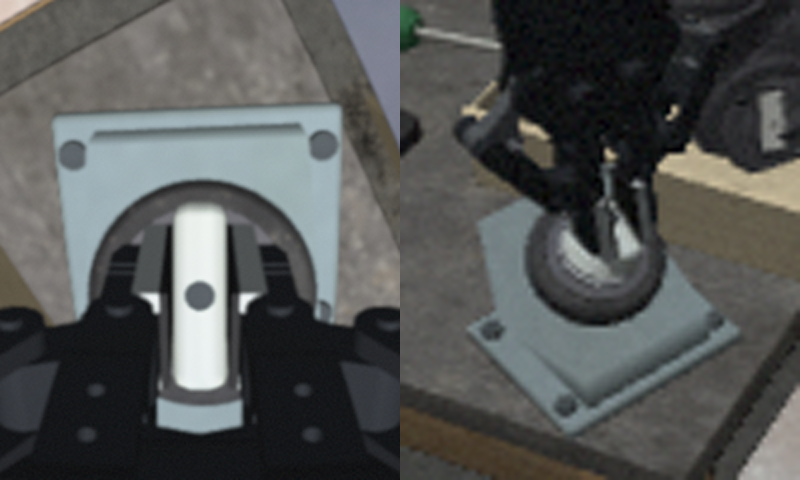

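Call:
apply_moves(claw=[1,1,1,1,1,1,1,1,1,1,1,1], linear=[[0,0,0.003],[0,0,0.005],[0.0003,0,0.006],[0.0006,0,0.007],[0.001,-0.0003,0.008],[0.0013,-0.0005,0.009],[0.0016,-0.0007,0.01],[0.002,-0.001,0.011],[0.0022,-0.001,0.0115],[0.0024,-0.001,0.012],[0.0024,-0.001,0.012],[0.0024,-0.001,0.012]], roll=[0.1,0.2,0.3,0.4,0.5,0.6,0.7,0.75,0.8,0.85,0.85,0.85])

```text
time: 5.9
tool_pos: [479.5, 238.2, 94.0]
tcp_rot: [-89.8, 0.2, 23.9]
force: [-21.0, 0.8, 31.1]
opening: 11.9
```

```bash
python3 look.py 6
```

```text
6.0 [479.5 238.2  94. ] [-89.8   0.2  24. ] [-22.6  -0.2  30.4] [0.9  5.16 0.69] 11.7 [ 18.  21. -17.  52.   0.  -6.]
```

View pics/l6.png

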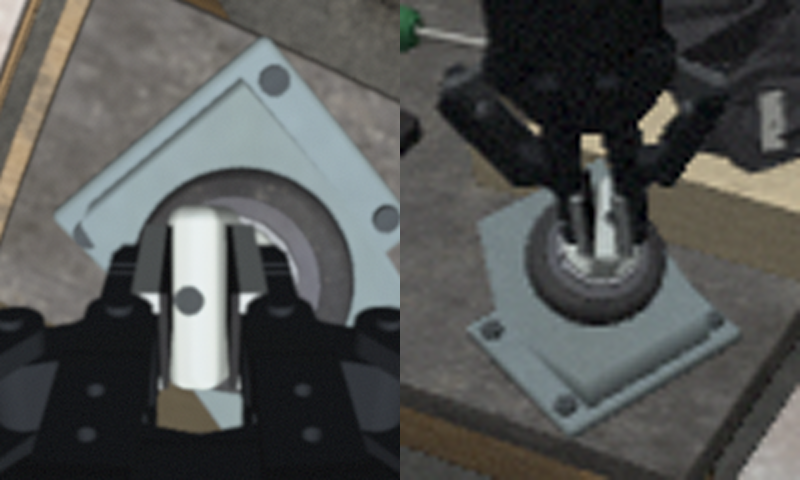

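Call:
apply_moves(claw=[0.1,0.1,0.1,0.1,0.1,0.1,0.1,0.1,0.1,0.1], linear=[[0,0,0],[0,0,0],[0,0,0],[0,-0.02,0],[0,-0.1,0],[0,-0.2,0],[0,-0.3,0],[0,-0.4,0],[0,-0.4,0],[0,-0.4,0]], roll=[0,0,0,0,0,0,0,0,0,0])

```text
time: 6.83
tool_pos: [482.8, 237.9, 214.6]
tcp_rot: [-90.0, -0.2, 23.9]
force: [0.1, 0.5, -0.0]
opening: 38.5
```

```bash
python3 - <<'E'
from h import *
import pickle
st=get_state();print(st["time"],st["tool_pos"],st["tcp_rot"],st["force"])
ci=camera_info("wrist");w=grab_frame("wrist");s=grab_frame("scene");t=grab_frame("top")
pickle.dump(ci,open("w7.pkl","wb"))
for n,i in(("w",w),("s",s),("t",t)):cv2.imwrite(f"pics/{n}7.png",i)
A=cv2.resize(w[140:260,210:350],(420,360),interpolation=cv2.INTER_CUBIC)
B=cv2.resize(s[200:272,174:250],(380,360),interpolation=cv2.INTER_CUBIC)
cv2.imwrite("pics/l7.png",np.hstack([A,B]))
E
```

```text
6.8333 [482.8364902  237.94108289 214.63731726] [-90.02700427  -0.176291    23.86617817] [ 0.09703131  0.50448717 -0.00557341]
```

View pics/l7.png

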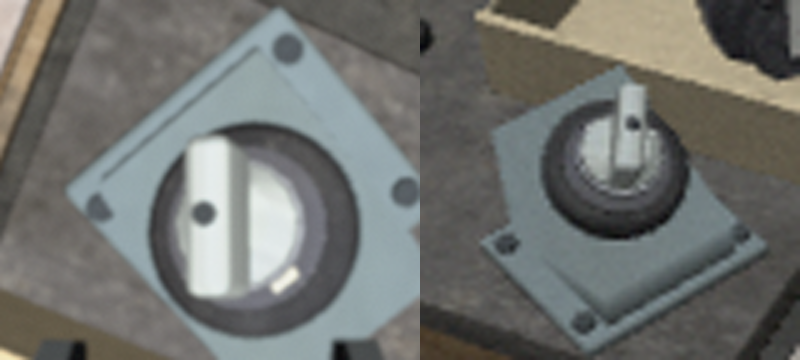

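View pics/s7.png

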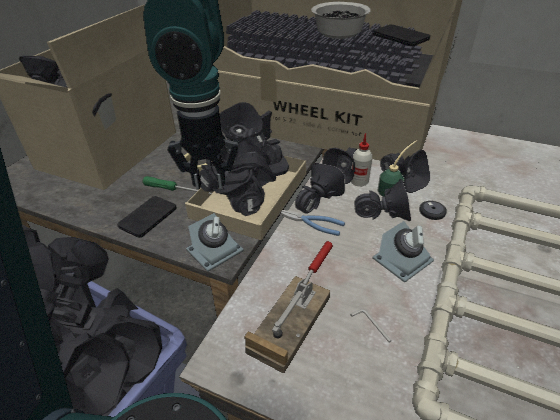

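View pics/t7.png

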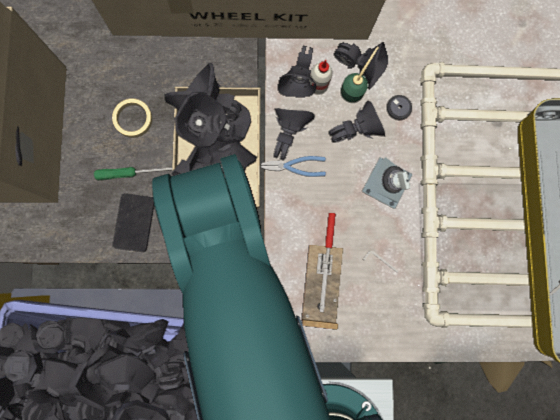

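```bash
python3 - <<'E'
from h import *
import pickle;ci=pickle.load(open("w7.pkl","rb"))
P=lambda u,v:(210+u/3,140+v/3)
print("pred sprung",O+[0,0,50]+63*a,"home",O+[0,0,50]+55.5*a)
E,e=tri(ray("wrist",P(204,212),ci),ray("scene",(216.6,224.6)));print(E,e,"axial",(E-O-[0,0,50])@a)
for p in((288,48),(98,208),(405,191)): print(pl("wrist",P(*p),np.array([0,0,8.]),Z,ci))
q=[pl("wrist",P(*p),E,a,ci) for p in((208,140),(209,294))];d=q[1]-q[0]
print(np.linalg.norm(d),np.degrees(np.arctan2(d@Y,d@xt)))
E0=np.array([482.5,231.8,107.1]);print("axial0",(E0-O-[0,0,50])@a)
def diff():
    A=cv2.imread("pics/scene0.png").astype(int);B=cv2.imread("pics/s7.png").astype(int)
    D=abs(A-B).max(2);
    for n,(x0,x1,y0,y1) in dict(case=(115,180,190,240),pliers=(275,350,205,240),hex=(345,395,305,345),other=(370,435,215,280)).items():print(n,(D[y0:y1,x0:x1]>40).sum())
diff()
E
```

```text
pred sprung [483.3668988  231.70449819 105.62569835] home [484.88274418 234.88253412  99.0035914 ]
[484.59008532 235.58461555 100.29253505] [np.float64(0.7728143712982676), np.float64(0.7728143712981582)] axial 56.39972109812323
[441.46284525 249.18790432   8.        ]
[522.27688117 210.3787063    8.        ]
[471.01867767 310.41402791   8.        ]
41.021120713847054 -36.81144640124517
axial0 64.43647460726018
case 0
pliers 0
hex 0
other 0
```

```bash
python3 - <<'E'
from h import *
def ang(n,ps,E,yd):
    y=np.radians(yd);X=np.array([np.cos(y),np.sin(y),0]);Y=np.array([-np.sin(y),np.cos(y),0]);s,c=np.sin(np.radians(28)),np.cos(np.radians(28))
    A=-s*X+c*Z;T=c*X+s*Z
    q=[pl(n,p,E,A) for p in ps];d=q[1]-q[0];print(n,np.linalg.norm(d),np.degrees(np.arctan(d@Y/(d@T))))
E=np.array([627.5,-182.8,101.1])
ang("scene",[(366+(u-396)*76/396,218+v*56/292) for u,v in((676,45),(683,144))],E,61.8)
ang("top",[(352+(u-396)*76/396,156+(v-292)*56/292) for u,v in((669,376),(681,464))],E,61.8)
ang("scene",[(174+(u-420)/5,200+v/5) for u,v in((632,87),(630,170))],np.array([484.6,235.6,100.3]),64.5)
E
```

```text
scene 44.47356882409826 -40.61484420360921
top 41.32118380038651 -46.04674984286663
scene 40.51175048413221 -34.636176355749875
```

Call:
apply_moves(claw=[0.1,0.1,0.1,0.1,0.1,0.1,0.1,1,1,1,1,1], linear=[[0.007,0.1,-0.0055],[0.007,0.2,-0.0055],[0.007,0.28,-0.0055],[0.007,0.34,-0.0055],[0.007,0.37,-0.0055],[0.007,0.39,-0.0055],[0.007,0.39,-0.0055],[0.007,0.39,-0.0055],[0.007,0.39,-0.0055],[0.007,0.39,-0.0055],[0.007,0.39,-0.0055],[0.007,0.39,-0.0055]], roll=[0,0,0,0,0,0,0,0,0,0,0,0], force=30)

```text
time: 7.98
tool_pos: [484.2, 238.8, 97.2]
tcp_rot: [-89.8, -0.1, 23.9]
force: [-6.1, 11.9, 1.4]
opening: 14.8
```

Call:
apply_moves(claw=[1,1,1,1,1], linear=[[0,0,0],[0,0,0],[0,0,0],[0,0,0],[0,0,0]], roll=[0.05,0.1,0.15,0.15,0.15])

```text
time: 8.4
tool_pos: [483.9, 239.1, 97.2]
tcp_rot: [-89.7, -0.0, 17.2]
force: [-6.3, 13.7, 1.2]
opening: 15.0
```

```bash
python3 look.py 8
```

```text
8.5 [483.9 239.1  97.2] [-89.7  -0.   17.3] [-6.7 13.5  1.9] [2.95 1.59 0.7 ] 15.0 [ 18.  21. -17.  52.   0.   0.]
```

View pics/l8.png

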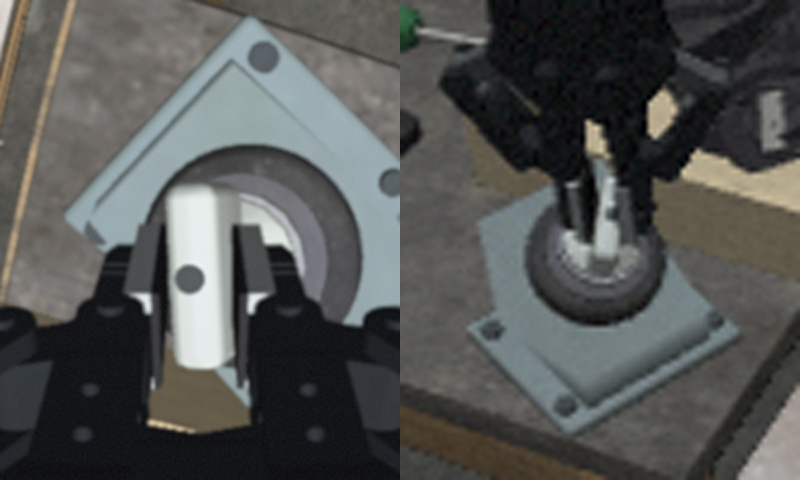

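Call:
apply_moves(claw=[0.1,0.1,0.1,0.1,0.1,0.1,0.1,0.1,0.1,0.1], linear=[[0,0,0],[0,0,0],[0,0,0],[0,-0.02,0],[0,-0.1,0],[0,-0.2,0],[0,-0.3,0],[0,-0.39,0],[0,-0.39,0],[0,-0.39,0]], roll=[0,0,0,0,0,0,0,0,0,0])

```text
time: 9.33
tool_pos: [485.3, 237.2, 214.9]
tcp_rot: [-90.0, -0.2, 17.1]
force: [-0.8, 0.5, -0.8]
opening: 38.5
```

```bash
python3 - <<'E'
from h import *
import pickle
st=get_state();print(st["time"],st["tool_pos"],st["tcp_rot"],st["force"])
ci=camera_info("wrist");w=grab_frame("wrist");s=grab_frame("scene")
pickle.dump(ci,open("w9.pkl","wb"))
for n,i in(("w",w),("s",s)):cv2.imwrite(f"pics/{n}9.png",i)
A=cv2.resize(w[140:260,210:350],(420,360),interpolation=cv2.INTER_CUBIC)
B=cv2.resize(s[200:272,174:250],(380,360),interpolation=cv2.INTER_CUBIC)
cv2.imwrite("pics/l9.png",np.hstack([A,B]))
E
```

```text
9.3333 [485.32809234 237.19598402 214.86471786] [-90.00605927  -0.18442287  17.11085066] [-0.7964813   0.54158406 -0.77073556]
```

View pics/l9.png

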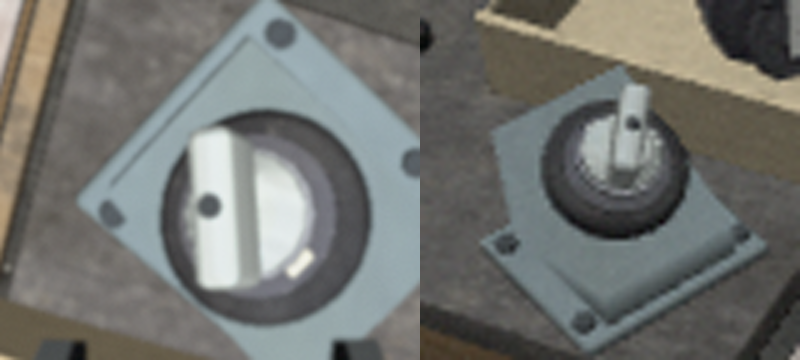

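```bash
python3 - <<'E'
from h import *
import pickle;ci=pickle.load(open("w9.pkl","rb"))
P=lambda u,v:(210+u/3,140+v/3)
E,e=tri(ray("wrist",P(208,206),ci),ray("scene",(216.6,224.6)));print(E,e,"axial",(E-O-[0,0,50])@a)
q=[pl("wrist",P(*p),E,a,ci) for p in((209,132),(214,287))];d=q[1]-q[0]
print(np.linalg.norm(d),np.degrees(np.arctan(d@Y/(d@xt))))
A=cv2.imread("pics/scene0.png").astype(int);B=cv2.imread("pics/s9.png").astype(int);D=abs(A-B).max(2)
for n,(x0,x1,y0,y1) in dict(case=(115,180,190,240),pliers=(275,350,205,240),hex=(345,395,305,345),other=(370,435,215,280)).items():print(n,(D[y0:y1,x0:x1]>40).sum())
close_job()
E
```

```text
[485.05462944 235.57446989  99.98485005] [np.float64(0.49155705218764206), np.float64(0.49155705218746026)] axial 56.038460197201715
41.27131580993339 -41.93589636364306
case 0
pliers 0
hex 0
other 0
the job is handed in; nothing more can be done
```

The left stand's knob was the sprung-out one. I gripped its bar, pushed it about 8 mm in along its axis and turned it clockwise. I then let go, gripped it again for a small top-up turn, released it and lifted clear. The job was handed in at about 9.4 s of the 32 s allowed.

**Last checks, with the gripper clear:**
- **Depth:** the bar end sits 8.4 mm farther in than at the start. The seat is given as 7.5 mm, and my measurement error is about 1 mm. It did not spring back either time I let go.
- **Turn:** the bar turned about 78° (1.36 rad, give or take 0.1) from where it started, past the 1.15 rad drop-in point. Its angle is about -42°, and the locked knob on the other stand measured -41° to -46°.
- **Force:** the wrist read about zero after release. The highest reading between steps was about 38 N, while turning, when the fingertips pressed on the hub.
- **Bystanders:** the scene pictures show no change at the pliers, hex key, flat case or other stand.

**One disagreement:** after the first turn the wrist picture gave a bar angle of -37°, short of the other knob, and the scene picture gave -35°. That is why I did the top-up. The wrist picture then gave -42°, but the scene picture looked almost the same before and after. Part of that 5° may be measurement error.

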